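# Flip the cured tin's status flag to green

## Task

The paint in the blue tin has passed its check: with your fingertips, flip the flag on the blue tin's stand over its pivot so that it lies fully down flat on the other side, showing its green face. Only push the flag, never pinch or grip it, and do not disturb the other flags, the tins or anything else on the bench. Then move clear.

Things in the scene. Friction and masses are not known exactly. Their poses are not given: they have to be found in the camera images.
- stand_blue: Stand of the blue tin, fixed on the bench. Origin on the bench straight below the pivot; own +x points to the robot's right (world -y, turned by -0.35 to +0.1 rad), own y away from the robot, z up. Plywood board 12 mm thick, x -75 to +75, y -55 to +135 mm. Wooden pedestal 44 (x) by 96 (y) mm rises at the origin to z 84 mm; ears 20 (x) by 8 mm at y +-43 mm hold the pivot, up to z 100 mm.
- stand_blue_pivot (a point): Pivot of the blue tin's flag, 90 mm above the bench; frame parallel to the stand's, pivot axis along its y, horizontal. Friction about 0.05 N m: the flag stays at any angle it is left and does not fall by itself, so it must be pushed all the way.
- flag_blue (a joint): Angle (rad) of the blue tin's flag. 0: horizontal, lying to the robot's left (stand's -x), red face up. 1.57: straight up. 3.14: horizontal, lying to the right (+x), green face up. Stops at 0 and 3.14. Starts at 0 to 0.3.
- flag_blue_tip (a point): Middle of the blue tin's flag's free edge, 85 mm from the pivot; moves with the flag. The flag is a flat plate 85 mm long, 70 mm wide (along the pivot), 6 mm thick, about 70 g, its mid-plane through the pivot. Lying down, its outer 63 mm overhang the pedestal, with at least 70 mm of free air beneath.
- tin_blue: Small blue paint tin with steel lid, loose, 60 mm diameter, 60 mm high (top 72 mm above the bench), 220 g; origin at the centre of its underside. Stands on its stand's board 95 mm beyond the pivot (own +y, away from the robot), beside the flag's path.
- stand_yellow: Stand of the yellow tin, fixed on the bench. Origin on the bench straight below the pivot; own +x points to the robot's right (world -y, turned by -0.35 to +0.1 rad), own y away from the robot, z up. Plywood board 12 mm thick, x -75 to +75, y -55 to +135 mm. Wooden pedestal 44 (x) by 96 (y) mm rises at the origin to z 84 mm; ears 20 (x) by 8 mm at y +-43 mm hold the pivot, up to z 100 mm.
- stand_yellow_pivot (a point): Pivot of the yellow tin's flag, 90 mm above the bench; frame parallel to the stand's, pivot axis along its y, horizontal. Friction about 0.05 N m: the flag stays at any angle it is left and does not fall by itself, so it must be pushed all the way.
- flag_yellow (a joint): Angle (rad) of the yellow tin's flag. 0: horizontal, lying to the robot's left (stand's -x), red face up. 1.57: straight up. 3.14: horizontal, lying to the right (+x), green face up. Stops at 0 and 3.14. Starts at 0 to 0.3.
- flag_yellow_tip (a point): Middle of the yellow tin's flag's free edge, 85 mm from the pivot; moves with the flag. The flag is a flat plate 85 mm long, 70 mm wide (along the pivot), 6 mm thick, about 70 g, its mid-plane through the pivot. Lying down, its outer 63 mm overhang the pedestal, with at least 70 mm of free air beneath.
- tin_yellow: Small yellow paint tin with steel lid, loose, 60 mm diameter, 60 mm high (top 72 mm above the bench), 220 g; origin at the centre of its underside. Stands on its stand's board 95 mm beyond the pivot (own +y, away from the robot), beside the flag's path.
- stand_white: Stand of the white tin, fixed on the bench. Origin on the bench straight below the pivot; own +x points to the robot's right (world -y, turned by -0.35 to +0.1 rad), own y away from the robot, z up. Plywood board 12 mm thick, x -75 to +75, y -55 to +135 mm. Wooden pedestal 44 (x) by 96 (y) mm rises at the origin to z 84 mm; ears 20 (x) by 8 mm at y +-43 mm hold the pivot, up to z 100 mm.
- stand_white_pivot (a point): Pivot of the white tin's flag, 90 mm above the bench; frame parallel to the stand's, pivot axis along its y, horizontal. Friction about 0.05 N m: the flag stays at any angle it is left and does not fall by itself, so it must be pushed all the way.
- flag_white (a joint): Angle (rad) of the white tin's flag. 0: horizontal, lying to the robot's left (stand's -x), red face up. 1.57: straight up. 3.14: horizontal, lying to the right (+x), green face up. Stops at 0 and 3.14. Starts at 0 to 0.3.
- flag_white_tip (a point): Middle of the white tin's flag's free edge, 85 mm from the pivot; moves with the flag. The flag is a flat plate 85 mm long, 70 mm wide (along the pivot), 6 mm thick, about 70 g, its mid-plane through the pivot. Lying down, its outer 63 mm overhang the pedestal, with at least 70 mm of free air beneath.
- tin_white: Small white paint tin with steel lid, loose, 60 mm diameter, 60 mm high (top 72 mm above the bench), 220 g; origin at the centre of its underside. Stands on its stand's board 95 mm beyond the pivot (own +y, away from the robot), beside the flag's path.
- mix_cup: White plastic mixing cup, 76 mm diameter, 100 mm high, loose; origin under its centre. Bystander.
- tape_roll: Green roll of tape lying flat, 100 mm outside, 76 mm inside, 24 mm high, loose. Bystander.
- brush: Paint brush lying on the bench, loose. Bystander.
- thinner: Orange can of thinner, 64 mm diameter, 140 mm high, loose. Bystander.
Things that resemble listed ones, but are neither listed nor needed, are in the scene too. Leave any orange look-alike of the stand_blue alone.

How it is judged (in metres and radians):
At the end, for the whole second after the job is handed in: The blue tin's flag lies flat on the other (right-hand) side of its pivot, green up (joint above 3.02 rad, within 7 degrees of its stop) and at rest; the tips of the other two flags, the three tins and the four loose things on the bench are within 20 mm of where they started, the tins upright (value of joint flag_blue above 3.02 rad and velocity of joint flag_blue between -0.05 and 0.05 rad/s and distance of each of tin_blue, tin_yellow, tin_white, mix_cup, tape_roll, brush, thinner, flag_yellow_tip, flag_white_tip from where it was at the start of the episode below 0.02 m and angle between each of tin_blue, tin_yellow, tin_white's own z axis and vertical below 0.15 rad and linear speed of each of tin_blue, tin_yellow, tin_white below 0.02 m/s); the robot touches nothing.
It fails at once if the blue tin's flag is pinched: the fingers press on both its faces at once (over 1.5 N each) (contact force between the fingers and flag_blue_c2 above 1.5 N and contact force between the fingers and flag_blue_c3 above 1.5 N).
It fails at once if another flag is moved (tip by more than 20 mm) (distance of any of flag_yellow_tip, flag_white_tip from where it was at the start of the episode above 0.02 m).
It fails at once if a tin or another loose thing is shifted, carried or lifted (more than 20 mm) (distance of any of tin_blue, tin_yellow, tin_white, mix_cup, tape_roll, brush, thinner from where it was at the start of the episode above 0.02 m).
It fails at once if a tin is tipped (more than 0.3 rad) (angle between any of tin_blue, tin_yellow, tin_white's own z axis and vertical above 0.3 rad).
It also fails if it takes over 42 s, if anything falls off the work surface, if the arm or the gripper's body presses on something with over 40 N, if the wrist force passes 120 N, or if a joint passes its speed limit or range.

## Robot

A 6-joint arm with a two-finger parallel gripper is mounted at the origin on the work surface. World frame = base frame: x ahead of the robot, y to its left, z up, the work surface at z = 0. Lengths are in m, angles in degrees, forces in N, time in s.
With the tool pointing down it reaches from about 0.25 to 0.725 m from the base axis. Payload 9.7 kg.
Tool frame: the origin (TCP) lies at the very end of the fingers, on their centre line; the grasp point (between the pads) lies 19 mm behind it; z points along the fingers, y is the line along which they close (so a half turn about z gives the same grasp; the last joint's range is limited). The gripper opens to 85 mm and grips with 20 to 120 N. Pads are 22 mm wide; open, the fingers measure 114 mm over their backs; the gripper's body (76 mm by 85 mm) begins 54 mm behind the grasp point. The pads swing forward as they close: fully open they stand 13 mm farther back than shut.
Start: joints at [-64.458, 4.979, 10.078, 95.1, 0, 90], TCP at [0.237, -0.496, 0.231] pointing down, gripper open.
Joint ranges: [-179.16, 179.16], [-48.56, 103.87], [-65.8, 70.77], [-126.05, 130.52], [-82.76, 87.17], [-180, 180]. Speed limits (degrees/s): [127.2, 127.2, 147.25, 180, 180, 180].

## Interface

Orientations are given as [roll, pitch, yaw] about the fixed x, y, z axes, in that order (R = Rz(yaw) Ry(pitch) Rx(roll)).
In Python, from workcell import bot gives the robot as it stands.
- The arm moves only by the tool arm_command, never from a script. Its argument "series" is a list of rows, each a list of 4 numbers: the shift along the tool's x, y, z in m, then the turn about the tool's z in rad. A call has exactly 5 rows; each row is the pose to reach, as a shift and turn from the pose commanded when the call began, along the tool's axes at that moment; what a row does not reach only later rows make up. A row lasts 1/10 s, in which the tool goes at most 50 mm and 8.59 degrees, less where a joint would pass 70% of its speed; a pose out of reach is approached as far as the arm can. A call with a gripper value outside its range is refused whole. "hand" is the finger opening in m, from 0 to 0.0854, set as the call begins (left out, the last holds). The fingers move at their own pace and stop on an object; "grip_force" is the grip in N (left out, the last holds). Time passes only in rows, so rows that repeat a pose let the fingers close, or fill a call up. It gives the time, the measured TCP pose, the force, the opening and the grip force at its end, in the units of the state.
- bot.get_obs(): the state, without advancing time (a new reading comes with each control period).
- bot.camera(name): name is "scene" or "top"; returns a dict with "color" (420x560x3 uint8, blue, green, red), "camera_matrix" (3x3 intrinsics, pixels), "xyz" and "orientation" of the camera in the world. Camera axes: x right, y up, looking along -z (the intrinsics and any distortion apply to the point x, -y, -z); pixel columns grow to the right and rows downward; lengths in m; the calibration is good to about 2 mm. A picture is of the moment at which its call begins. There is no depth.
- bot.job_done(): hands the job in; it is judged then, once.
Trained networks look in the newest picture that a camera, given by its name, has taken for a name from the list of things; names that differ only in an ending like _2 or _b are one class to them, and where a whole thing is asked for, a point or a joint stands for the part that bears it (a point fixed in the world has none). Each returns a list of dicts, best first, with "confidence" (0 to 1); they miss things now and then, are a little off and sometimes report something else, mostly with a low value. They report only what shows in the picture. A call takes as long as a camera call. They do not tell look-alikes from the thing itself.
- bot.find_in(camera, target): "location" ([column, row] in pixels, amid what is visible of it).
- bot.mark_of(camera, target): "location" ([column, row] in pixels: a listed point, or the origin of a listed thing).
The state is a dict: "time": time; "q": joint angles; "qd": joint speeds; "joint_efforts": joint torques, N m; "ee_pos": TCP position; "tcp_rot": TCP orientation; "wrist_force": force on the tool from outside, world axes, zero at the start; "torque": the same for the moment, N m; "opening": finger opening in m; "grasp_force": force on a finger pad.
Only numpy, scipy, OpenCV 4.12 (cv2) and the standard library are available. Lean on these libraries where they do the work, as an engineer would, in place of code of your own. Each camera call takes 0.05 s, during which the arm holds its last target. There are 200 camera calls.

## Working session

There is one attempt and no reset: what is moved stays moved. The work goes in short steps, Python scripts to look and compute and a tool call to move; the robot and the scene stay as the last step left them, time stands still between calls to the robot, and variables do not carry over. Pictures are saved under pics/ and viewed, at most 10 in all, crops included, and the job is handed in when it is done.

Besides the shell and the picture viewer there is one more tool, called after "Emit:" as name([rows], argument=value, ...), one row to a line, values as JSON. arm_command: Moves the arm, as the interface text tells. Its arguments: {"type":"object","properties":{"series":{"type":"array"},"hand":{"type":"number"},"grip_force":{"type":"number"}},"required":["series"]}

```bash
mkdir -p pics; cat > h.py <<'E'
from workcell import bot
import numpy as np, cv2
from scipy.spatial.transform import Rotation as R
def cam(n):
    c=bot.camera(n); return c
def Rc(c):
    o=np.array(c['orientation'],float)
    if o.shape==(3,3): return o
    if o.size==4: return R.from_quat(o).as_matrix()
    return R.from_euler('xyz',o,degrees=True).as_matrix()
def ray(c,px):
    K=np.array(c['camera_matrix']); d=np.linalg.inv(K)@[px[0],px[1],1]
    return np.array(c['xyz']),Rc(c)@(d*[1,-1,-1])
def atz(c,px,z):
    o,d=ray(c,px); return o+d*(z-o[2])/d[2]
def proj(c,p):
    K=np.array(c['camera_matrix']); v=Rc(c).T@(np.array(p)-c['xyz'])*[1,-1,-1]; q=K@v; return q[:2]/q[2]
E
python3 - <<'E'
from h import *
cs={n:cam(n) for n in('scene','top')}
for n,c in cs.items():
    cv2.imwrite(f'pics/{n}0.png',c['color']); print(n,{k:v for k,v in c.items() if k!='color'})
    for t in ('stand_blue','stand_blue_pivot','flag_blue_tip','tin_blue','stand_yellow_pivot','stand_white_pivot','tin_yellow','tin_white'):
        print(n,t,[(np.round(d['location']),round(d['confidence'],2)) for d in bot.mark_of(n,t)[:3]])
o=bot.get_obs();print(o)
E
```

```text
scene {'camera_matrix': array([[426.4169895 ,   0.        , 286.02813606],
       [  0.        , 426.4169895 , 208.55049169],
       [  0.        ,   0.        ,   1.        ]]), 'xyz': array([0.85039976, 0.51936374, 1.15293216]), 'orientation': array([ 30.04136034,   0.70513106, 140.39064269])}
scene stand_blue [(array([212., 169.]), 0.98), (array([301., 183.]), 0.91), (array([281., 117.]), 0.68)]
scene stand_blue_pivot [(array([280., 102.]), 0.98), (array([207., 151.]), 0.82), (array([184., 174.]), 0.73)]
scene flag_blue_tip [(array([216., 168.]), 0.76), (array([312., 185.]), 0.71), (array([281., 120.]), 0.65)]
scene tin_blue [(array([182., 177.]), 0.93), (array([238., 233.]), 0.54), (array([306., 292.]), 0.23)]
scene stand_yellow_pivot [(array([243., 233.]), 0.65)]
scene stand_white_pivot [(array([337., 268.]), 0.55)]
scene tin_yellow [(array([216., 261.]), 0.8)]
scene tin_white [(array([303., 293.]), 0.65)]
top {'camera_matrix': array([[507.27079612,   0.        , 283.68979649],
       [  0.        , 507.27079612, 206.66101653],
       [  0.        ,   0.        ,   1.        ]])
[... 706 characters left out ...]
rray([378., 192.]), 0.45)]
{'time': 0.9, 'q': array([-6.44575398e+01,  4.97862968e+00,  1.00805699e+01,  9.50988535e+01,
        2.87625199e-04,  8.99991406e+01]), 'qd': array([-0.05215204, -0.0032615 , -0.02609409,  0.02832346, -0.00054791,
       -0.04686669]), 'joint_efforts': array([ 3.05119131e-03, -5.20100319e+01,  4.64858580e+01,  1.37110790e-03,
        2.14856555e-04,  2.79290975e-05]), 'ee_pos': array([ 0.23715685, -0.49625958,  0.23130785]), 'tcp_rot': array([ 1.79996913e+02, -2.87578900e-04,  2.55433196e+01]), 'wrist_force': array([-0.28491619, -0.64999771, -0.08263636]), 'torque': array([-0.01121551, -0.03697878, -0.02953512]), 'grasp_force': 0.0, 'opening': 0.08548774198635162}
```

View pics/scene0.png

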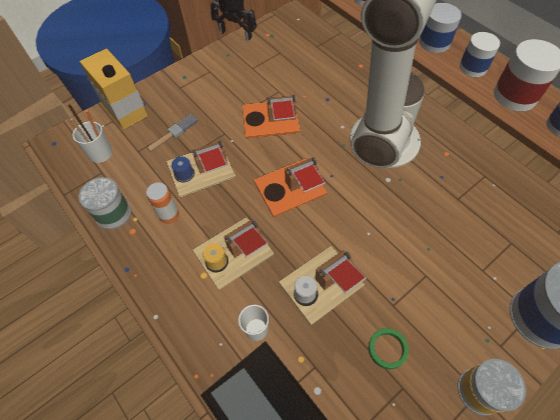

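View pics/top0.png

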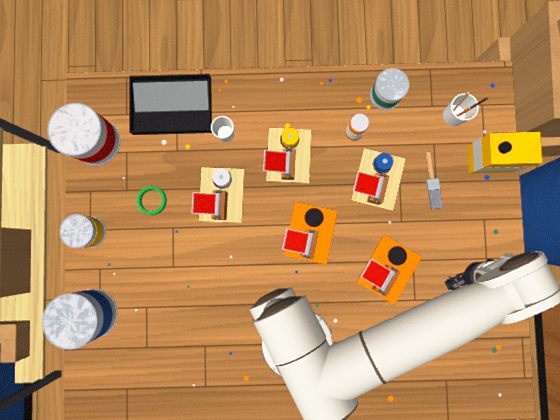

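The scene picture shows the blue tin's plywood stand at (200,168). Stand candidates in the top picture:
- Blue tin on plywood, (378,180): this is the one I want.
- Orange look-alikes without tins, (310,232) and (390,268).
- Yellow stand (288,155) and white stand (220,195).

Next I'll check my choice in one close crop.

```bash
python3 - <<'E'
from h import *
T=cam('top');S=cam('scene')
a=cv2.resize(T['color'][140:220,340:420],(400,400),interpolation=cv2.INTER_CUBIC)
b=cv2.resize(S['color'][125:205,160:240],(400,400),interpolation=cv2.INTER_CUBIC)
def tri(p,q):
    o1,d1=ray(T,p);o2,d2=ray(S,q)
    s=np.linalg.lstsq(np.c_[d1,-d2],o2-o1,rcond=None)[0]
    A=o1+s[0]*d1;B=o2+s[1]*d2; return np.round((A+B)/2,4),np.round(np.linalg.norm(A-B),4)
# board outline in top: plywood mask
piv=tri((375,188),(207,151));print('piv',piv)
print('tip',tri((355,185),(216,168)))
tin=atz(T,(382,167),.012);print('tin T',tin,'S',atz(S,(182,177),.012)); 
im=T['color'][140:215,345:410]; hsv=cv2.cvtColor(im,cv2.COLOR_BGR2HSV)
for z in(.09,):print('pivT',atz(T,(375,188),z),'pivS',atz(S,(207,151),z))
cv2.imwrite('pics/crop.png',np.hstack([a,b]))
E
```

```text
piv (array([ 0.5211, -0.2785,  0.0895]), np.float64(0.0114))
tip (array([ 0.534 , -0.2136,  0.0795]), np.float64(0.0112))
tin T [ 0.59856187 -0.31654358  0.012     ] S [ 0.62344745 -0.3057762   0.012     ]
pivT [ 0.51641843 -0.27487307  0.09      ] pivS [ 0.52538048 -0.28222676  0.09      ]
```

View pics/crop.png

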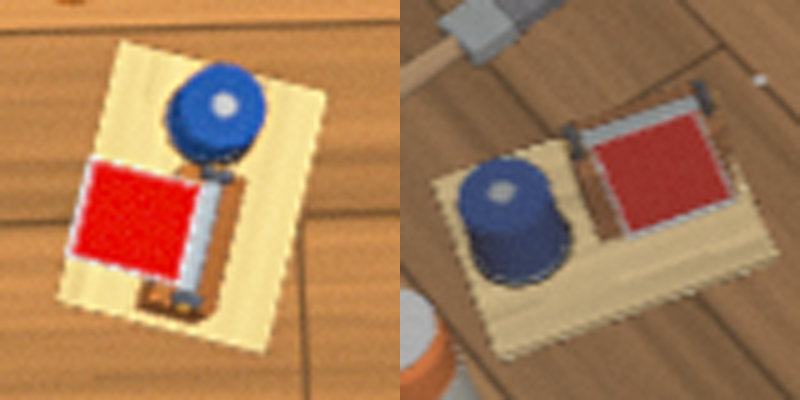

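The crop confirms it: blue tin on plywood with a red-up flag; pivot ears at top (383,175) and (377,200). Next I fit the stand's pose and flag angle to the corners.

```bash
python3 - <<'E'
from h import *
from scipy.optimize import least_squares
T=cam('top');S=cam('scene')
B=lambda x,y,z=.012:(x,y,z)
obs=[(T,(364,148),B(-.075,.135)),(T,(405.4,158.6),B(.075,.135)),(T,(393,210.6),B(.075,-.055)),(T,(351.4,200),B(-.075,-.055)),
(T,(383.4,175.2),B(0,.043,.1)),(T,(377.4,200),B(0,-.043,.1)),
(S,(167,161),B(.075,.135)),(S,(234,176),B(-.075,-.055)),(S,(181,196.4),B(-.075,.135)),
(S,(194,152),B(0,.043,.1)),(S,(220.6,143.4),B(0,-.043,.1))]
fl=[(T,(358.4,172),.035),(T,(354.4,191.2),-.035),(S,(226,165.6),-.035),(S,(206,172),.035)]
def W(p,l):
    a=-np.pi/2+p[2]; return np.array([p[0]+np.cos(a)*l[0]-np.sin(a)*l[1],p[1]+np.sin(a)*l[0]+np.cos(a)*l[1],l[2]])
def f(p):
    r=[proj(c,W(p,l))-px for c,px,l in obs]
    r+=[proj(c,W(p,(-.085*np.cos(p[3]),y,.09+.085*np.sin(p[3]))))-px for c,px,y in fl]
    return np.concatenate(r)
s=least_squares(f,[.52,-.28,-.2,.1],loss='soft_l1');p=s.x
print(p,np.round(f(p).reshape(-1,2),1))
np.save('p.npy',p)
tcp=bot.get_obs()['ee_pos']
for l in[(-.085*np.cos(p[3]),0,.09+.085*np.sin(p[3])),(-.15,0,.05),(0,.095,.012)]:print(l,W(p,l))
print(bot.get_obs()['time'])
E
```

```text
[ 0.51765884 -0.29024707 -0.27495331 -0.012458  ] [[-0.4 -0.1]
 [-0.2 -0.3]
 [-0.3  0.1]
 [-0.6  0.1]
 [-0.2 -0.5]
 [-0.3 -0.3]
 [-1.2 -1.2]
 [ 1.2 -1.7]
 [-2.2 -1.6]
 [-0.1 -1.3]
 [-0.6 -1.7]
 [-1.2 -0.8]
 [-2.1  0.2]
 [ 1.3 -0.9]
 [-0.4  0.4]]
(np.float64(-0.08499340401460376), 0, np.float64(0.08894109773334005)) [ 0.54073472 -0.2084462   0.0889411 ]
(-0.15, 0, 0.05) [ 0.55838414 -0.14588139  0.05      ]
(0, 0.095, 0.012) [ 0.60909044 -0.31603976  0.012     ]
1.1
```

Stand pose: pivot at (0.518, -0.290), yaw -0.275, flag at about 0 rad. I'll close the fingers and fly to the left of the flag, with tool x along the stand's -x.

Emit:
arm_command([
  [0.043,-0.017,0,-0.085],
  [0.086,-0.033,0,-0.17],
  [0.129,-0.05,0,-0.255],
  [0.172,-0.067,0,-0.34],
  [0.215,-0.083,0,-0.425],
], hand=0, grip_force=20)

```text
time: 1.6
ee_pos: [0.3963, -0.3271, 0.2315]
tcp_rot: [180.0, -0.0, 50.1]
wrist_force: [1.7, -0.4, -0.2]
opening: 0.0119
grasp_force: 0.0
```

```bash
cat >> h.py <<'E'
def st():
    o=bot.get_obs();p=np.load('p.npy');a=-np.pi/2+p[2];d=o['ee_pos']-[p[0],p[1],0]
    ex=np.array([np.cos(a),np.sin(a),0]);ey=np.array([-np.sin(a),np.cos(a),0])
    f=o['wrist_force'];print('t',o['time'],'own',np.round([d@ex,d@ey,d[2]],4),'F',np.round([f@ex,f@ey,f[2]],1),'yaw',np.round(o['tcp_rot'],2),'open',round(o['opening'],3))
    Rt=R.from_euler('xyz',o['tcp_rot'],degrees=True).as_matrix()
    g=np.array([p[0],p[1],0])-.135*ex+[0,0,.231]; print('to T1 tool',np.round(Rt.T@(g-o['ee_pos']),4))
E
python3 -c "from h import *;st()"
```

```text
t 1.6 own [ 0.0684 -0.1068  0.2315] F [-0.1  1.7 -0.2] yaw [179.97  -0.    50.08] open 0.012
to T1 tool [0.2293 0.0142 0.0005]
```

Emit:
arm_command([
  [0.046,0.003,0,-0.085],
  [0.092,0.006,0,-0.17],
  [0.138,0.009,0,-0.255],
  [0.184,0.011,0,-0.34],
  [0.229,0.014,0,-0.421],
])

```text
time: 2.1
ee_pos: [0.5546, -0.1608, 0.2314]
tcp_rot: [180.0, 0.0, 74.2]
wrist_force: [1.4, -0.1, -0.4]
opening: -0.0001
grasp_force: 0.0
```

Emit:
arm_command([
  [0,0,0.045,0],
  [0,0,0.09,0],
  [0,0,0.13,0],
  [0,0,0.171,0],
  [0,0,0.171,0],
])

```text
time: 2.6
ee_pos: [0.5503, -0.1614, 0.0545]
tcp_rot: [-179.5, -0.0, 74.0]
wrist_force: [-1.0, 0.8, -0.3]
opening: 0.0001
grasp_force: 0.0
```

```bash
python3 -c "
from h import *
st();T=cam('top');S=cam('scene')
a=cv2.resize(T['color'][140:220,330:410],(400,400),interpolation=cv2.INTER_CUBIC)
b=cv2.resize(S['color'][100:220,160:280],(400,400),interpolation=cv2.INTER_CUBIC)
cv2.imwrite('pics/c2.png',np.hstack([a,b]))"
```

```text
t 2.6 own [-0.1328 -0.0036  0.0545] F [-0.5 -1.1 -0.3] yaw [-179.47   -0.     74.03] open 0.0
to T1 tool [ 0.0022  0.0019 -0.1765]
```

View pics/c2.png

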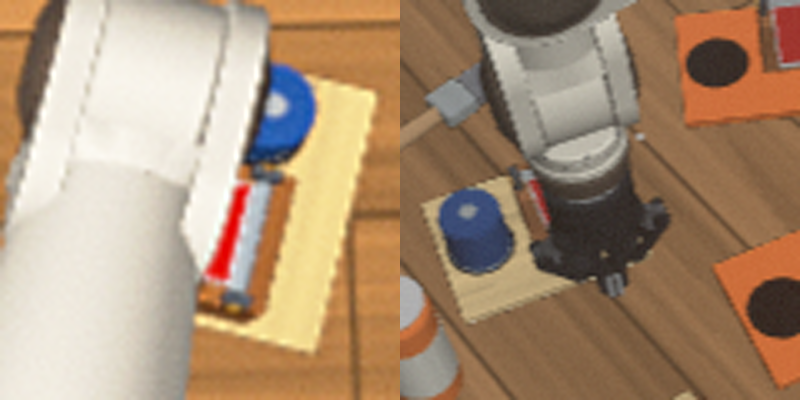

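The crop shows the closed fingers just left of the flag's free edge, with tin and flag untouched. I'll move in until contact.

Emit:
arm_command([
  [-0.01,0,0,0],
  [-0.02,0,0,0],
  [-0.03,0,0,0],
  [-0.034,0,0,0],
  [-0.034,0,0,0],
])

```text
time: 3.2
ee_pos: [0.5441, -0.1962, 0.0607]
tcp_rot: [180.0, 0.0, 73.9]
wrist_force: [1.1, -0.7, 0.4]
opening: 0.0001
grasp_force: 0.0
```

```bash
python3 -c "from h import *;st()"
```

```text
t 3.2 own [-0.0977 -0.0001  0.0607] F [0.4 1.2 0.4] yaw [179.97   0.    73.94] open 0.0
to T1 tool [ 0.0373 -0.     -0.1703]
```

Emit:
arm_command([
  [-0.001,0,0,0],
  [-0.002,0,0,0],
  [-0.003,0,0,0],
  [-0.004,0,0,0],
  [-0.004,0,0,0],
])

```text
time: 3.7
ee_pos: [0.5436, -0.1973, 0.0602]
tcp_rot: [-180.0, -0.2, 74.1]
wrist_force: [2.2, 9.5, 1.2]
opening: 0.0
grasp_force: 4.6
```

```bash
python3 -c "from h import *;st()"
```

```text
t 3.7 own [-0.0964 -0.0003  0.0602] F [-9.7 -0.5  1.2] yaw [-179.99   -0.18   74.1 ] open 0.0
to T1 tool [ 0.0391  0.0002 -0.1707]
```

Contact at own x = -0.096 with 9.7 N, as predicted. Now I raise while keeping the press, so friction lifts the edge.

Emit:
arm_command([
  [0,0,-0.004,0],
  [-0.0005,0,-0.008,0],
  [-0.001,0,-0.012,0],
  [-0.002,0,-0.016,0],
  [-0.003,0,-0.02,0],
])

```text
time: 4.2
ee_pos: [0.5428, -0.2002, 0.0805]
tcp_rot: [-180.0, -0.2, 74.1]
wrist_force: [2.3, 8.6, 1.2]
opening: -0.0001
grasp_force: 4.5
```

```bash
python3 -c "from h import *;st()
print(*[(n,[(np.round(d['location']),round(d['confidence'],2)) for d in bot.mark_of(n,'flag_blue_tip')[:3]]) for n in ('top','scene') if cam(n)])"
```

```text
t 4.2 own [-0.0935 -0.0003  0.0805] F [-8.9 -0.2  1.2] yaw [-1.7999e+02 -1.7000e-01  7.4120e+01] open -0.0
to T1 tool [ 0.042   0.0002 -0.1504]
('top', [(array([364., 266.]), 0.92), (array([285., 236.]), 0.81), (array([286., 165.]), 0.22)]) ('scene', [(array([282., 119.]), 0.9), (array([316., 186.]), 0.83), (array([218., 262.]), 0.36)])
```

The edge followed: it moved 3 mm inward at constant force. Continuing along the arc.

Emit:
arm_command([
  [-0.001,0,-0.004,0],
  [-0.002,0,-0.008,0],
  [-0.0035,0,-0.012,0],
  [-0.005,0,-0.016,0],
  [-0.007,0,-0.02,0],
])

```text
time: 4.9
ee_pos: [0.5406, -0.208, 0.1006]
tcp_rot: [180.0, -0.1, 74.1]
wrist_force: [0.6, 5.3, 0.5]
opening: -0.0002
grasp_force: 2.5
```

```bash
python3 -c "from h import *;st()"
```

```text
t 4.9 own [-0.0854 -0.0003  0.1006] F [-5.2 -0.9  0.5] yaw [ 1.800e+02 -6.000e-02  7.406e+01] open -0.0
to T1 tool [ 4.980e-02  1.000e-04 -1.304e-01]
```

Emit:
arm_command([
  [-0.0025,0,-0.004,0],
  [-0.005,0,-0.008,0],
  [-0.008,0,-0.012,0],
  [-0.011,0,-0.016,0],
  [-0.014,0,-0.02,0],
])

```text
time: 5.4
ee_pos: [0.5364, -0.2226, 0.1205]
tcp_rot: [-180.0, 0.0, 74.0]
wrist_force: [-0.3, 1.2, 0.2]
opening: -0.0
grasp_force: 0.4
```

```bash
python3 -c "from h import *;st()"
```

```text
t 5.4 own [-0.0702 -0.0004  0.1205] F [-1.1 -0.6  0.2] yaw [-1.800e+02  3.000e-02  7.401e+01] open -0.0
to T1 tool [ 6.470e-02  1.000e-04 -1.105e-01]
```

The flag is at about 48°, and force is down to 1 N. Push right through vertical.

Emit:
arm_command([
  [-0.012,0,-0.006,0],
  [-0.024,0,-0.01,0],
  [-0.036,0,-0.012,0],
  [-0.048,0,-0.014,0],
  [-0.06,0,-0.014,0],
])

```text
time: 5.9
ee_pos: [0.5196, -0.2813, 0.1345]
tcp_rot: [180.0, 0.0, 74.0]
wrist_force: [0.9, 1.3, -0.4]
opening: -0.0003
grasp_force: 0.6
```

```bash
python3 -c "
from h import *
st();S=cam('scene')
cv2.imwrite('pics/c3.png',cv2.resize(S['color'][90:210,150:270],(480,480),interpolation=cv2.INTER_CUBIC))"
```

```text
t 5.9 own [-0.0091 -0.0006  0.1345] F [-1.4  0.5 -0.4] yaw [1.7999e+02 2.0000e-02 7.3980e+01] open -0.0
to T1 tool [ 0.1258  0.     -0.0966]
```

View pics/c3.png

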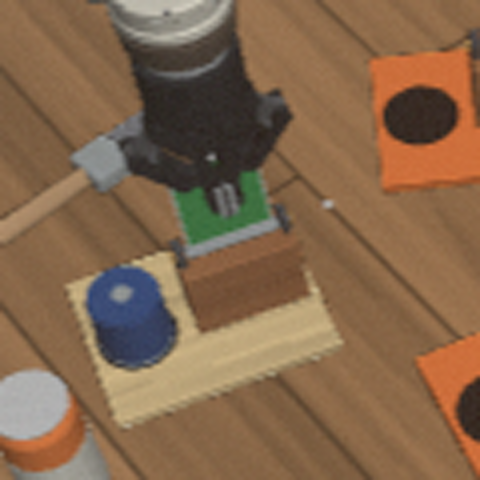

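The flag stands upright with its green face towards the camera, at crop (225,210), and the fingertips are behind it. Next, push over and then down.

Emit:
arm_command([
  [-0.011,0,0,0],
  [-0.022,0,0,0],
  [-0.033,0,0,0],
  [-0.044,0,0.001,0],
  [-0.055,0,0.004,0],
])

```text
time: 6.45
ee_pos: [0.5047, -0.3337, 0.1304]
tcp_rot: [180.0, 0.0, 74.0]
wrist_force: [-0.2, 0.4, -0.1]
opening: 0.0002
grasp_force: 0.2
```

Emit:
arm_command([
  [-0.002,0,0.01,0],
  [-0.004,0,0.02,0],
  [-0.005,0,0.028,0],
  [-0.005,0,0.034,0],
  [-0.005,0,0.036,0],
])

```text
time: 6.95
ee_pos: [0.5032, -0.337, 0.0932]
tcp_rot: [-179.9, -0.0, 74.0]
wrist_force: [-1.0, -0.2, 3.5]
opening: -0.0001
grasp_force: 1.4
```

```bash
python3 -c "from h import *;st()"
```

```text
t 6.95 own [ 0.0489 -0.0013  0.0932] F [ 0.4 -0.9  3.5] yaw [-1.7993e+02 -3.0000e-02  7.4040e+01] open -0.0
to T1 tool [ 0.184   0.0004 -0.1377]
```

Emit:
arm_command([
  [0,0,0.001,0],
  [0,0,0.002,0],
  [0,0,0.002,0],
  [0,0,0.002,0],
  [0,0,0.002,0],
])

```text
time: 7.45
ee_pos: [0.5036, -0.3372, 0.0931]
tcp_rot: [180.0, -0.0, 74.0]
wrist_force: [-1.7, 3.5, 5.5]
opening: 0.0
grasp_force: 2.9
```

Emit:
arm_command([
  [0,0,-0.02,0],
  [0,0,-0.06,0],
  [0,0,-0.1,0],
  [0,0,-0.14,0],
  [0,0,-0.17,0],
])

```text
time: 7.95
ee_pos: [0.5037, -0.3376, 0.2652]
tcp_rot: [179.8, 0.1, 74.0]
wrist_force: [0.1, -0.5, 0.2]
opening: 0.0
grasp_force: 0.0
```

Emit:
arm_command([
  [0,-0.04,0,0],
  [0,-0.08,0,0],
  [0,-0.12,0,0],
  [0,-0.16,0,0],
  [0,-0.16,0,0],
])

```text
time: 8.45
ee_pos: [0.3467, -0.2924, 0.2637]
tcp_rot: [179.9, 0.1, 73.9]
wrist_force: [1.4, -0.5, 1.3]
opening: 0.0004
grasp_force: 0.0
```

```bash
python3 -c "
from h import *
st();T=cam('top');S=cam('scene')
a=cv2.resize(T['color'][140:220,340:420],(400,400),interpolation=cv2.INTER_CUBIC)
b=cv2.resize(S['color'][90:210,150:270],(400,400),interpolation=cv2.INTER_CUBIC)
cv2.imwrite('pics/c4.png',np.hstack([a,b]))"
```

```text
t 8.45 own [ 0.0485 -0.164   0.2637] F [0.1 1.5 1.3] yaw [1.7991e+02 6.0000e-02 7.3940e+01] open 0.0
to T1 tool [0.1844 0.1629 0.0328]
```

View pics/c4.png

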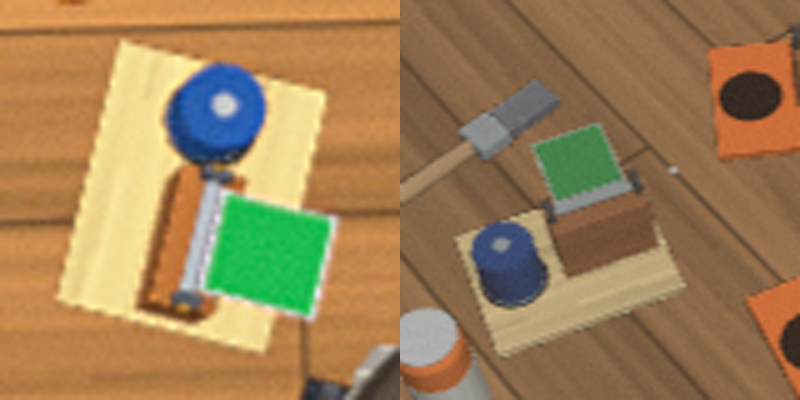

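The flag lies flat on the right, green face up, at top crop (270,255). The tin and brush have not moved, and the fingers stalled at the stop height of 93 mm. Handing in.

```bash
python3 -c "
from workcell import bot
print(bot.job_done())"
```

```text
the job is handed in; nothing more can be done
None
```

The blue tin's flag is pushed over and lies flat on the right with its green face up, nothing else near its stand visibly moved, the arm is clear, and the job is handed in (no verdict was returned).

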